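# Shut the dish warmer

### The arm

A 6-joint arm with a two-finger parallel gripper is mounted at the origin on a cart in front of the work surface, level with it; the furniture and walls round the work are solid. World frame = base frame: x ahead of the robot, y to its left, z up, the work surface at z = 0. Lengths are in m, angles in rad, forces in N, time in s.
With the tool pointing down it reaches from about 0.35 to 0.775 m from the base axis. Payload 7.3 kg.
Tool frame: the origin (TCP) lies on the mounting face of the last link; the fingertips stand 178 mm ahead of it and the grasp point (between the pads) lies 159 mm ahead of it (manip.tip_extent is the distance from the TCP to the fingertips, in m); z points along the fingers, x is the direction in which the jaws open and shut, and the axes are right-handed (so a half turn about z gives the same grasp; the last joint's range is limited). The gripper opens to 92 mm and grips with 3 to 60 N. Pads are 19 mm wide; open, the fingers measure 130 mm over their backs; the gripper's body (75 mm by 190 mm) begins 47 mm behind the grasp point.
Start: joints at [0.96, 0.342, 1.524, -0, 1.275, -0.146], TCP at [0.235, 0.469, 0.405] pointing down, gripper open.
Joint ranges: [-2.53, 2.53], [-0.77, 2.02], [0.04, 2.7], [-1, 4.14], [0.28, 2.66], [-3.11, 3.11]. Speed limits (rad/s): [2.57, 2.57, 3.14, 3.14, 3.14, 3.14].

### API

Orientations are given as a rotation vector (axis times angle).
In Python, from plant import readout, cams, manip gives the robot as it stands.
- The arm moves only by the tool carry_out, never from a script. Its argument "motion" is a list of rows, each an object with "gripper": the closure, from 0 (fully open) to 1 (shut); "delta_pos": the shift along the tool's x, y, z in cm, a list of three; "roll": the turn about the tool's z in degrees. A call has 1 to 5 rows; each row is the pose to reach, as a shift and turn from the pose commanded when the call began, along the tool's axes at that moment; what a row does not reach only later rows make up. A row lasts 1/8 s, in which the tool goes at most 62.5 mm and 10.7 degrees, less where a joint would pass 70% of its speed; a pose out of reach is approached as far as the arm can. A call with a gripper value outside its range is refused whole. The fingers move at their own pace and stop on an object; the grip force is fixed at half the most. Time passes only in rows, so rows that repeat a pose let the fingers close. It gives the time, the measured TCP pose, the force and the opening at its end, in the units of the state.
- readout.get_state(): the state, without advancing time (a new reading comes with each control period).
- cams.capture(name): name is "scene" or "top" or "wrist"; returns a dict with "image" (400x640x3 uint8, red, green, blue), "z_map" (400x640 float32, m along the optical axis (not along the pixel's ray), 0 where there is no reading), "K" (3x3 intrinsics, pixels), "position" and "attitude" of the camera in the world. Camera axes: x right, y up, looking along -z (the intrinsics and any distortion apply to the point x, -y, -z); pixel columns grow to the right and rows downward; lengths in m; the calibration is good to about 2 mm. A picture is of the moment at which its call begins.
- manip.sign_off(): hands the job in, once; it reports no verdict.
The state is a dict: "time": time; "joints": joint angles; "joint_vel": joint speeds; "joint_torque": joint torques, N m; "tool_pos": TCP position; "tool_rot": TCP orientation; "ft_force": force on the tool from outside, world axes, zero at the start; "wrist_torque": the same for the moment, N m; "opening": finger opening in m.
Only numpy, scipy, OpenCV 4.12 (cv2) and the standard library are available. Lean on these libraries where they do the work, as an engineer would, in place of code of your own. Each camera call takes 0.05 s, during which the arm holds its last target. There are 200 camera calls.

### The job

Close up the small white dish warmer for its run: with the fingertips, push the tray with the dish fully home, and only then push the raised lid down until it is fully shut with its lip over the tray front. Take nothing between the fingers and lift nothing: the dish stays lying in the tray, and the cup, vial and carton standing beside the warmer are left where they are.

Things in the scene. Friction and masses are not known exactly. Their poses are not given: they have to be found in the camera images.
- warmer: Fixed white dish warmer, an open-topped housing 126 mm wide (y), 156 mm deep (x) and 70 mm high with walls 8 mm thick. Origin: centre of its underside, on the work surface. Its x axis points from its front (the tray side) to its back (the hinge side), y to its left, z up. It is turned by up to about 0.7 rad from squarely facing the robot side of the bench.
- tray (a joint): How far the warmer's tray is drawn out of its front, in m: 0 fully home, at most 0.09; it slides along the warmer's x axis (home is +x). Friction about 2 N plus 4 N per m/s, no spring; a hard stop at home.
- lid (a joint): Opening angle of the warmer's lid, in rad: 0 shut (lying level on the housing), at most 1.5. The lid swings about the y axis through lid_hinge at the back, rises at the front as it opens, and stays where it is left: the stiff hinge (0.3 N m) holds its weight (0.18 kg), so about 1 to 2 N at the free edge pushes it down; a hard stop when shut.
- tray_front (a point): Centre of the outer (front) face of the tray's flat front panel, 37 mm above the work surface. The panel is 122 mm wide, 50 mm high (from 12 to 62 mm above the surface) and 8 mm thick. Axes as the warmer's; moves with the tray; when home it lies 83 mm in front of the warmer's origin.
- tray_floor (a point): Centre of the tray's inner floor, 19 mm above the work surface; the floor is 128 by 100 mm inside side walls 10 mm high above it. Axes as the warmer's; moves with the tray.
- lid_edge (a point): Middle of the lid's free edge on its outer (upper) face. The lid is a flat plate 128 mm wide and 8 mm thick whose outer face is 8 mm from the hinge axis; this point lies 172 mm from the hinge axis along the lid. A lip 6 mm thick reaches 12 mm below the plate along the free edge. Axes turn with the lid: x from the free edge to the hinge, z out of the outer face (up when shut).
- lid_hinge (a point): Middle of the lid's hinge axis, 70 mm above the work surface and 78 mm behind the warmer's origin. Axes as the warmer's.
- dish: Loose round lidded petri dish, pale and translucent, 89 mm across and 15 mm high, lying flat in the tray. Origin: centre of its underside.
- cup: Loose lidded sample cup, white, 59 mm across and 66 mm high, standing beside the warmer. Origin: centre of its underside.
- vial: Loose control vial with a ribbed cap, 24 mm across and 45 mm high, standing beside the warmer. Origin: centre of its underside.
- carton: Loose swab carton, 60 by 95 by 50 mm high, standing beside the warmer. Origin: centre of its underside.

How it is judged:
On the way, in this order (a step that is already met when the one before it is completed fails the run):
1. the tray is fully home while the lid is still up (value of joint tray below 0.004 m and value of joint lid above 0.6 rad), for 0.2 s.
2. the lid is pushed fully shut (value of joint lid below 0.04 rad and value of joint tray below 0.004 m), for 0.2 s.
At the end, for the whole second after the job is handed in: The tray is within 4 mm of fully home, the lid within 0.04 rad of shut, the dish lies flat and still on the tray floor, and cup, vial and carton are within 20 mm of where they stood (all of step 2 and horizontal distance between dish and tray_floor below 0.035 m and z of dish in the frame of tray_floor below 0.006 m and angle between dish's own z axis and vertical below 0.1 rad and linear speed of dish below 0.02 m/s and distance of each of cup, vial, carton from where it was at the start of the episode below 0.02 m); the robot touches nothing.
It fails at once if the lid is pushed down while the tray is still out (lid under 0.5 rad with the tray more than 10 mm out) (value of joint lid below 0.5 rad and value of joint tray above 0.01 m).
It fails at once if the dish is lifted out of the tray or tipped (z of dish in the frame of tray_floor above 0.012 m or angle between dish's own z axis and vertical above 0.25 rad).
It fails at once if the cup, vial or carton is moved by more than 20 mm, lifted or tipped over ((distance of cup from where it was at the start of the episode above 0.02 m or height (world z) of cup above 0.012 m or angle between cup's own z axis and vertical above 0.3 rad) or (distance of vial from where it was at the start of the episode above 0.02 m or height (world z) of vial above 0.012 m or angle between vial's own z axis and vertical above 0.3 rad) or (distance of carton from where it was at the start of the episode above 0.02 m or height (world z) of carton above 0.012 m or angle between carton's own z axis and vertical above 0.3 rad)).
It fails at once if the tray's front panel or the lid's edge is taken between the fingers ((contact force between the fingers and tray above 1 N and x of the grasp point in the frame of tray_front between 0.001 and 0.007 m and z of the grasp point in the frame of tray_front below 0.024 m) or (contact force between the fingers and lid above 1 N and z of the grasp point in the frame of lid_edge between -0.007 and -0.001 m and x of the grasp point in the frame of lid_edge above 0 m)).
It also fails if it takes over 54 s, if anything falls off the work surface, if the arm or the gripper's body presses on something with over 40 N, if the wrist force passes 120 N, or if a joint passes its speed limit or range.

## Working session

There is one attempt and no reset: what is moved stays moved. The work goes in short steps, Python scripts to look and compute and a tool call to move; the robot and the scene stay as the last step left them, time stands still between calls to the robot, and variables do not carry over. Pictures are saved under pics/ and viewed, about 8 in all and at most 12, crops included, and the job is handed in when it is done.

Besides the shell and the picture viewer there is one more tool, called after "Emit:" in YAML: its name, and indented under it one key for each argument. carry_out: Moves the arm, as the interface text tells. Its arguments: {"type":"object","properties":{"motion":{"type":"array","items":{"type":"object","properties":{"gripper":{"type":"number"},"delta_pos":{"type":"array","items":{"type":"number"}},"roll":{"type":"number"}}}}},"required":["motion"]}

```bash
ls; mkdir -p pics; cat > h.py <<'E'
import numpy as np, cv2
from scipy.spatial.transform import Rotation as R
from plant import readout, cams, manip
def att(a):
    a=np.asarray(a,float)
    return a if a.shape==(3,3) else (R.from_rotvec(a).as_matrix() if a.size==3 else R.from_quat(a).as_matrix())
def cloud(c):
    K=c["K"];z=c["z_map"];v,u=np.mgrid[:z.shape[0],:z.shape[1]]
    p=np.stack([(u-K[0,2])/K[0,0]*z,-(v-K[1,2])/K[1,1]*z,-z],-1)
    w=p@att(c["attitude"]).T+np.asarray(c["position"]); w[z==0]=np.nan
    return w
E
python3 - <<'E'
from h import *
for n in ("top","scene"):
    c=cams.capture(n); cv2.imwrite(f"pics/{n}0.png",c["image"][...,::-1]); np.savez(f"{n}0.npz",**c)
    print(n,c["position"],c["attitude"],c["K"][0,0],[k for k in c], (c["z_map"]>0).mean())
print(readout.get_state())
E
```

```text
pics
top [ 0.40629388 -0.17699372  1.2630979 ] [ 0.11012694 -0.09913109 -1.58746095] 515.1824931408344 ['image', 'z_map', 'K', 'position', 'attitude'] 0.99580859375
scene [-0.11971464  0.17199113  0.45882611] [ 0.69417926 -1.08972883 -1.7519401 ] 426.458611257868 ['image', 'z_map', 'K', 'position', 'attitude'] 0.99598046875
{'time': 0.1, 'joints': array([ 9.60005932e-01,  3.42670098e-01,  1.52488363e+00,  2.75761422e-06,
        1.27542407e+00, -1.45999965e-01]), 'joint_vel': array([-0.00060005, -0.00395526, -0.00169163, -0.00051183,  0.00092614,
        0.00027923]), 'joint_torque': array([ 1.34099646e-03, -4.32004201e+01, -2.44696158e+01,  7.18691759e-02,
        5.26249164e-02, -2.49855373e-05]), 'tool_pos': array([0.23524005, 0.46922534, 0.40411866]), 'tool_rot': array([ 2.67287724e+00,  1.64981755e+00, -1.99933872e-03]), 'ft_force': array([-0.2123012 , -0.13195705,  1.24656359]), 'wrist_torque': array([0.0489079 , 0.00041345, 0.02067499]), 'opening': 0.09212817101092023}
```

View pics/top0.png

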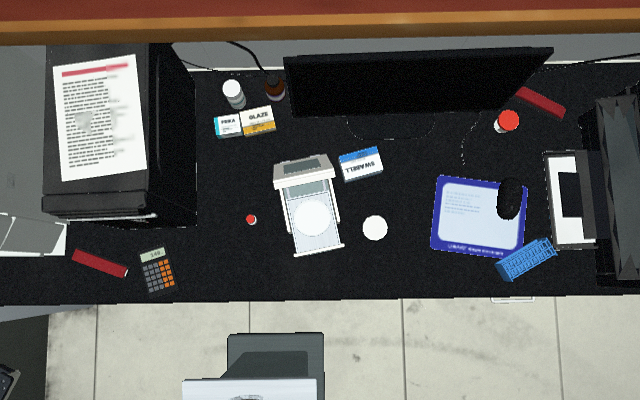

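View pics/scene0.png

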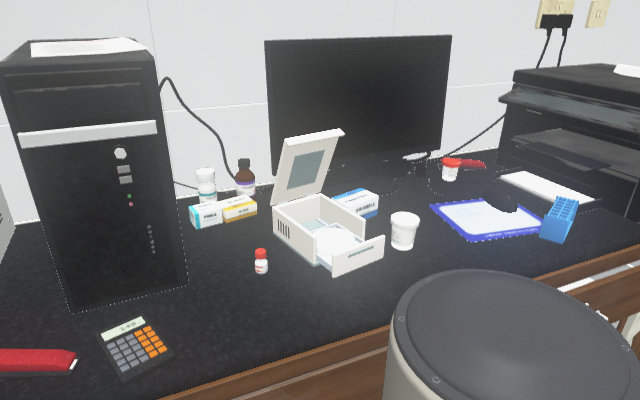

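The top view shows the warmer at about (308,200), the tray front at (318,250), the cup at (375,228), the vial at (252,219) and the carton at (361,163). The scene view confirms the lid is up and the tray is out. Next I'll fit the geometry from the depth maps.

```bash
python3 - <<'E'
from h import *
T=dict(np.load("top0.npz"));S=dict(np.load("scene0.npz"))
W=cloud(T);V=cloud(S)
for n,(u,v) in dict(cup=(375,228),vial=(251,219),carton=(361,165),table=(400,260),dish=(312,217)).items(): print(n,W[v,u].round(3))
# tray panel top: white, z .055-.068 near front
def rect(P,lo,hi,box,name):
    m=(P[...,2]>lo)&(P[...,2]<hi); b=np.zeros_like(m); b[box[1]:box[3],box[0]:box[2]]=1
    q=P[m&b]; r=cv2.minAreaRect(q[:,:2].astype(np.float32)*1000); print(name,len(q),r,cv2.boxPoints(r).round(0).tolist()); return q
rect(W,.053,.075,(280,236,350,262),"panel top")
rect(W,.060,.080,(270,165,350,235),"rim top")
for P,b in((V,(225,190,400,280)),):
    rect(P,.055,.066,(325,230,400,275),"panel scene")
# panel front face from the scene view: plane fit
q=V[240:270,335:380].reshape(-1,3); q=q[(q[:,2]>.02)&(q[:,2]<.055)]
c=np.median(q,0); q=q[np.linalg.norm(q-c,axis=1)<.06]
n=np.linalg.svd(q-q.mean(0))[2][2]; print("front",len(q),q.mean(0),n,np.degrees(np.arctan2(n[1],n[0])))
# lid
q=V[135:200,280:340].reshape(-1,3); q=q[(q[:,2]>.09)&(q[:,2]<.3)&(q[:,0]<.75)]
c=np.median(q,0);n=np.linalg.svd(q-c,full_matrices=False)[2][2];print("lid",len(q),c,n,q[q[:,2].argmax()])
E
```

```text
cup [ 0.499 -0.305  0.062]
vial [ 0.527 -0.014  0.047]
carton [ 0.652 -0.278  0.048]
table [ 0.425 -0.371 -0.003]
dish [ 0.531 -0.158  0.033]
panel top 184 ((449.6595764160156, -172.97238159179688), (9.618640899658203, 121.58551025390625), 10.837641716003418) [[434.0, -114.0], [456.0, -234.0], [466.0, -232.0], [443.0, -112.0]]
rim top 312 ((555.4937133789062, -152.8458251953125), (103.62471008300781, 126.51414489746094), 11.25609302520752) [[492.0, -101.0], [517.0, -225.0], [619.0, -205.0], [594.0, -81.0]]
panel scene 306 ((449.9928894042969, -169.98825073242188), (9.241111755371094, 120.37403869628906), 10.591970443725586) [[434.0, -112.0], [457.0, -230.0], [466.0, -228.0], [443.0, -110.0]]
front 803 [ 0.45448186 -0.16640247  0.03804423] [-0.08644918  0.0223217  -0.99600616] 165.52210367035994
lid 2734 [ 0.61636514 -0.13271941  0.17018402] [0.89527668 0.16532921 0.41369786] [ 0.58708907 -0.09105963  0.23207748]
```

```bash
cat >> h.py <<'E'
psi=np.radians(10.8); O=np.array([.581,-.148,0]); 
Rw=R.from_euler('z',psi).as_matrix()
def goto(tip_local=None,tip_world=None,yaw=None):
    """shift (cm) & roll (deg) so fingertips get there; yaw= world angle of tool x"""
    s=readout.get_state(); M=R.from_rotvec(s["tool_rot"]).as_matrix()
    tip=s["tool_pos"]+M[:,2]*manip.tip_extent
    w=np.asarray(tip_world) if tip_world is not None else O+Rw@np.asarray(tip_local)
    d=M.T@(w-tip)*100; r=0
    if yaw is not None: r=-np.degrees(yaw-np.arctan2(M[1,0],M[0,0])); r=(r+90)%180-90
    print("tip",tip.round(4),"local",(Rw.T@(tip-O)).round(4),"F",s["ft_force"].round(1),"t",s["time"],"-> shift cm",d.round(2),"roll",round(r,1))
E
python3 - <<'E'
from h import *
T=dict(np.load("top0.npz"));W=cloud(T)
q=W[40:240,40:200].reshape(-1,3); q=q[(q[:,2]>.1)]; print("tower min/max",np.nanpercentile(q,1,axis=0),np.nanpercentile(q,99,axis=0))
y=psi+np.pi/2
goto(tip_world=[.38,.2,.227],yaw=y)
goto(tip_local=[-.19,0,.227],yaw=y)
goto(tip_local=[-.165,0,.03],yaw=y)
E
```

```text
tower min/max [ 0.50828946 -0.01721534  0.10872034] [0.92355141 0.43057232 0.88357751]
tip [0.2351 0.469  0.2261] local [-0.2242  0.6709  0.2261] F [-0.2 -0.1  1.2] t 0.1 -> shift cm [-17.55  25.01  -0.07] roll -37.4
tip [0.2351 0.469  0.2261] local [-0.2242  0.6709  0.2261] F [-0.2 -0.1  1.2] t 0.1 -> shift cm [-5.120e+01  4.349e+01 -3.000e-02] roll -37.4
tip [0.2351 0.469  0.2261] local [-0.2242  0.6709  0.2261] F [-0.2 -0.1  1.2] t 0.1 -> shift cm [-49.65  45.48  19.67] roll -37.4
```

Emit:
carry_out:
  motion:
    - {"gripper": 1, "delta_pos": [-4, 5, 0], "roll": -7}
    - {"gripper": 1, "delta_pos": [-8, 10, 0], "roll": -15}
    - {"gripper": 1, "delta_pos": [-12, 15, 0], "roll": -22}
    - {"gripper": 1, "delta_pos": [-15, 20, 0], "roll": -30}
    - {"gripper": 1, "delta_pos": [-17.5, 24, 0], "roll": -37.4}

```text
time: 0.72
tool_pos: [0.372, 0.2034, 0.4047]
tool_rot: [1.999, 2.424, 0.0]
ft_force: [0.6, -0.8, 0.2]
opening: 0.0466
```

```bash
python3 - <<'E'
from h import *
goto(tip_local=[-.165,0,.227],yaw=psi+np.pi/2)
E
```

```text
tip [0.3721 0.2034 0.2267] local [-0.1394  0.3843  0.2267] F [ 0.6 -0.8  0.2] t 0.725 -> shift cm [-3.842e+01 -2.690e+00 -3.000e-02] roll 0.2
```

Emit:
carry_out:
  motion:
    - {"gripper": 1, "delta_pos": [-6, -0.5, 0], "roll": 0}
    - {"gripper": 1, "delta_pos": [-12, -1, 0], "roll": 0}
    - {"gripper": 1, "delta_pos": [-18, -1.5, 0], "roll": 0}
    - {"gripper": 1, "delta_pos": [-24, -2, 0], "roll": 0}
    - {"gripper": 1, "delta_pos": [-30, -2.5, 0], "roll": 0}

```text
time: 1.35
tool_pos: [0.4026, -0.0961, 0.4047]
tool_rot: [-2.004, -2.42, -0.0]
ft_force: [1.3, 1.0, 0.2]
opening: 0.0009
```

Emit:
carry_out:
  motion:
    - {"gripper": 1, "delta_pos": [-4, -0.1, 0], "roll": 0}
    - {"gripper": 1, "delta_pos": [-8.4, -0.2, 0], "roll": 0}
    - {"gripper": 1, "delta_pos": [-8.4, -0.2, 0], "roll": 0}
    - {"gripper": 1, "delta_pos": [-8.4, -0.2, 0], "roll": 0}

```text
time: 1.85
tool_pos: [0.4164, -0.1766, 0.4043]
tool_rot: [-2.003, -2.418, -0.0]
ft_force: [0.2, -0.4, -0.3]
opening: 0.0004
```

```bash
python3 - <<'E'
from h import *
goto(tip_local=[-.165,0,.03],yaw=psi+np.pi/2)
c=cams.capture("top"); cv2.imwrite("pics/t1.png",cv2.resize(c["image"][130:290,200:420,::-1],None,fx=3,fy=3))
E
```

```text
tip [ 0.4162 -0.1764  0.2263] local [-0.1672  0.003   0.2263] F [ 0.2 -0.4 -0.3] t 1.85 -> shift cm [-0.33  0.24 19.63] roll -0.1
```

View pics/t1.png

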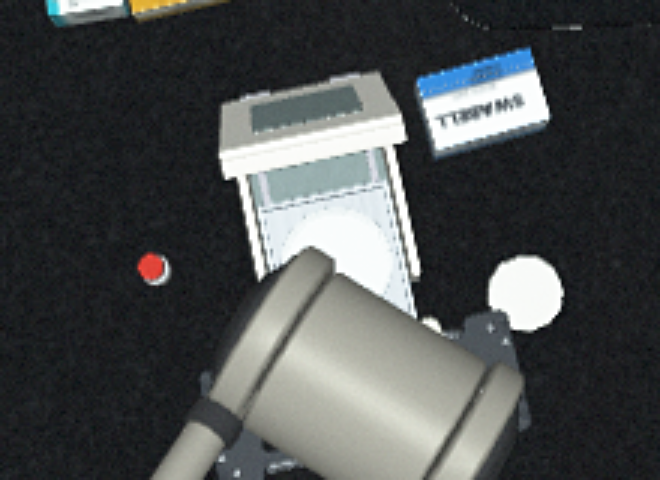

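The tool is in line with the tray: the gripper sits in front of the panel and clear of the cup at crop (525,293). Descending now.

Emit:
carry_out:
  motion:
    - {"gripper": 1, "delta_pos": [-0.3, 0, 5], "roll": 0}
    - {"gripper": 1, "delta_pos": [-0.3, 0, 10], "roll": 0}
    - {"gripper": 1, "delta_pos": [-0.3, 0, 15], "roll": 0}
    - {"gripper": 1, "delta_pos": [-0.3, 0, 19.2], "roll": 0}
    - {"gripper": 1, "delta_pos": [-0.3, 0, 19.2], "roll": 0}

```text
time: 2.52
tool_pos: [0.4164, -0.1783, 0.2109]
tool_rot: [-1.997, -2.417, 0.001]
ft_force: [0.1, -0.1, 0.3]
opening: 0.0004
```

```bash
python3 - <<'E'
from h import *
goto(tip_local=[-.093,0,.033],yaw=psi+np.pi/2)
E
```

```text
tip [ 0.4154 -0.1776  0.0329] local [-0.1682  0.0019  0.0329] F [ 0.1 -0.1  0.3] t 2.525 -> shift cm [-0.2   7.52 -0.05] roll 0.1
```

Emit:
carry_out:
  motion:
    - {"gripper": 1, "delta_pos": [-0.1, 1, 0], "roll": 0}
    - {"gripper": 1, "delta_pos": [-0.1, 2, 0], "roll": 0}
    - {"gripper": 1, "delta_pos": [-0.1, 2.8, 0], "roll": 0}
    - {"gripper": 1, "delta_pos": [-0.1, 3.6, 0], "roll": 0}
    - {"gripper": 1, "delta_pos": [-0.1, 4.4, 0], "roll": 0}

```text
time: 3.15
tool_pos: [0.4611, -0.1725, 0.2129]
tool_rot: [2.003, 2.42, 0.0]
ft_force: [-2.9, -0.1, 1.6]
opening: 0.0008
```

Emit:
carry_out:
  motion:
    - {"gripper": 1, "delta_pos": [-0.1, 0.8, 0], "roll": 0}
    - {"gripper": 1, "delta_pos": [-0.1, 1.6, 0], "roll": 0}
    - {"gripper": 1, "delta_pos": [-0.1, 2.2, 0], "roll": 0}
    - {"gripper": 1, "delta_pos": [-0.1, 2.6, 0], "roll": 0}
    - {"gripper": 1, "delta_pos": [-0.1, 2.6, 0], "roll": 0}

```text
time: 3.78
tool_pos: [0.4868, -0.1689, 0.2127]
tool_rot: [2.002, 2.419, 0.001]
ft_force: [-0.4, 0.8, 0.1]
opening: 0.0005
```

```bash
python3 - <<'E'
from h import *
goto(tip_local=[-.093,0,.033],yaw=psi+np.pi/2)
E
```

```text
tip [ 0.487  -0.169   0.0347] local [-0.0962 -0.003   0.0347] F [-0.4  0.8  0.1] t 3.775 -> shift cm [0.3  0.32 0.17] roll -0.0
```

Emit:
carry_out:
  motion:
    - {"gripper": 1, "delta_pos": [0.1, 0.2, 0], "roll": 0}
    - {"gripper": 1, "delta_pos": [0.1, 0.4, 0], "roll": 0}
    - {"gripper": 1, "delta_pos": [0.1, 0.6, 0], "roll": 0}

```text
time: 4.15
tool_pos: [0.4899, -0.1675, 0.2128]
tool_rot: [-1.999, -2.417, 0.008]
ft_force: [-21.3, -10.5, 12.6]
opening: 0.0002
```

Emit:
carry_out:
  motion:
    - {"gripper": 1, "delta_pos": [0, 0.2, 0], "roll": 0}
    - {"gripper": 1, "delta_pos": [0, 0.2, 0], "roll": 0}

```text
time: 4.4
tool_pos: [0.4905, -0.1676, 0.2128]
tool_rot: [-1.997, -2.415, 0.011]
ft_force: [-24.6, -10.9, 15.1]
opening: 0.0002
```

```bash
python3 - <<'E'
from h import *
goto(tip_local=[-.093,0,.033])
E
```

```text
tip [ 0.4886 -0.1676  0.0349] local [-0.0944 -0.0019  0.0349] F [-24.6 -10.9  15.1] t 4.4 -> shift cm [0.19 0.15 0.18] roll 0
```

Home stop reached: about 25 N, with the tip at local -0.094 as expected. Now I'll back off and rise.

Emit:
carry_out:
  motion:
    - {"gripper": 1, "delta_pos": [0, -1, 0], "roll": 0}
    - {"gripper": 1, "delta_pos": [0, -3, 0], "roll": 0}
    - {"gripper": 1, "delta_pos": [0, -4, 0], "roll": 0}
    - {"gripper": 1, "delta_pos": [0, -4, -6], "roll": 0}
    - {"gripper": 1, "delta_pos": [0, -4, -12], "roll": 0}

```text
time: 5.03
tool_pos: [0.4547, -0.1738, 0.3339]
tool_rot: [-2.003, -2.419, -0.001]
ft_force: [1.5, -0.3, 0.8]
opening: 0.0004
```

Emit:
carry_out:
  motion:
    - {"gripper": 1, "delta_pos": [0, 0, -6], "roll": 0}
    - {"gripper": 1, "delta_pos": [0, 0, -12], "roll": 0}
    - {"gripper": 1, "delta_pos": [0, 0, -16], "roll": 0}
    - {"gripper": 1, "delta_pos": [0, 0, -16], "roll": 0}

```text
time: 5.52
tool_pos: [0.4549, -0.1737, 0.4962]
tool_rot: [1.998, 2.414, 0.003]
ft_force: [0.3, -0.2, -0.1]
opening: 0.0002
```

```bash
python3 - <<'E'
from h import *
goto(tip_local=[.062,0,.30],yaw=psi+np.pi/2)
c=cams.capture("scene"); cv2.imwrite("pics/s2.png",c["image"][...,::-1]); V=cloud(c)
q=V[135:200,280:340].reshape(-1,3); q=q[(q[:,2]>.09)&(q[:,2]<.3)&(q[:,0]<.75)]
l=(q-O)@Rw; l=l[abs(l[:,1])<.06]; c0=np.median(l,0);print("lid",len(l),c0,np.linalg.svd(l-c0,full_matrices=False)[2][2], np.percentile(l,99,axis=0))
T=cloud(cams.capture("top")); L=(T-O)@Rw
m=(L[...,2]>.055)&(L[...,2]<.07)&(abs(L[...,1])<.05)&(L[...,0]<-.05)&(L[...,0]>-.2); print("panel x",m.sum(),np.percentile(L[m][:,0],[2,50,98]))
q=T[40:120,280:560].reshape(-1,3);q=q[q[:,2]>.15];print("monitor",np.percentile(q,1,axis=0),np.percentile(q,99,axis=0))
E
```

```text
tip [ 0.4562 -0.1743  0.3182] local [-0.1275 -0.0025  0.3182] F [ 0.3 -0.2 -0.1] t 5.525 -> shift cm [ 0.26 18.94  1.94] roll -0.0
lid 2581 [0.0377161  0.0056631  0.16730745] [9.09574221e-01 1.52831619e-04 4.15541470e-01] [0.070784   0.05851382 0.23041047]Traceback (most recent call last):
  File "<stdin>", line 7, in <module>
    return _quantile_unchecked(
        a, q, axis, out, overwrite_input, method, keepdims, weights)
    return _ureduce(a,
                    func=_quantile_ureduce_func,
    ...<5 lines>...
                    overwrite_input=overwrite_input,
                    method=method)
    r = func(a, **kwargs)
    result = _quantile(arr,
                       quantiles=q,
    ...<2 lines>...
                       out=out,
                       weights=wgt)
    slices_having_nans = np.isnan(arr[-1, ...])
                                  ~~~^^^^^^^^^
IndexError: index -1 is out of bounds for axis 0 with size 0
```

View pics/s2.png

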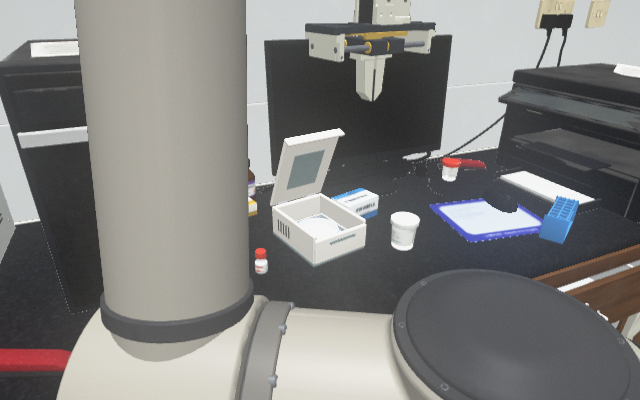

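The scene view shows the tray panel flush at about (338,243), the lid still up with its top edge at (315,137), and the neighbouring items untouched. I'll check the monitor clearance from the saved picture, and meanwhile move above and behind the lid.

```bash
python3 - <<'E'
from h import *
T=cloud(dict(np.load("top0.npz")))
q=T[40:120,290:550].reshape(-1,3);q=q[q[:,2]>.12];print("monitor",np.nanpercentile(q,2,axis=0),np.nanpercentile(q,98,axis=0))
V=cloud(cams.capture("scene"));L=(V-O)@Rw
q=L[225:260,300:365].reshape(-1,3);q=q[(abs(q[:,1])<.05)&(q[:,2]>.02)&(q[:,2]<.055)&(q[:,0]<-.06)];print("panel face x",len(q),np.percentile(q[:,0],[10,50,90]))
E
```

```text
monitor [ 0.7633709  -0.59223654  0.12362888] [ 0.92440867 -0.13161334  0.38086132]
panel face x 635 [-0.08302121 -0.08167859 -0.08042764]
```

Emit:
carry_out:
  motion:
    - {"gripper": 1, "delta_pos": [0.2, 5, 0], "roll": 0}
    - {"gripper": 1, "delta_pos": [0.2, 10, 0], "roll": 0}
    - {"gripper": 1, "delta_pos": [0.2, 15, 0], "roll": 0}
    - {"gripper": 1, "delta_pos": [0.2, 18.8, 0], "roll": 0}
    - {"gripper": 1, "delta_pos": [0.2, 18.8, 0], "roll": 0}

```text
time: 6.3
tool_pos: [0.6411, -0.1361, 0.4885]
tool_rot: [-1.998, -2.418, 0.002]
ft_force: [0.6, 0.1, -0.5]
opening: 0.0002
```

```bash
python3 - <<'E'
from h import *
goto(tip_local=[.060,0,.207],yaw=psi+np.pi/2)
E
```

```text
tip [ 0.6402 -0.1357  0.3105] local [0.0605 0.001  0.3105] F [ 0.6  0.1 -0.5] t 6.3 -> shift cm [-0.13  0.   10.35] roll 0.1
```

Emit:
carry_out:
  motion:
    - {"gripper": 1, "delta_pos": [0, 0, 4], "roll": 0}
    - {"gripper": 1, "delta_pos": [0, 0, 8], "roll": 0}
    - {"gripper": 1, "delta_pos": [0, 0, 10.3], "roll": 0}
    - {"gripper": 1, "delta_pos": [0, 0, 10.3], "roll": 0}

```text
time: 6.8
tool_pos: [0.6378, -0.1369, 0.3871]
tool_rot: [-2.0, -2.415, 0.003]
ft_force: [-0.6, 0.4, 0.5]
opening: 0.0007
```

Emit:
carry_out:
  motion:
    - {"gripper": 1, "delta_pos": [0, -1, 0], "roll": 0}
    - {"gripper": 1, "delta_pos": [0, -2.2, 0], "roll": 0}
    - {"gripper": 1, "delta_pos": [0, -3.7, 0.4], "roll": 0}
    - {"gripper": 1, "delta_pos": [0, -5.2, 1.2], "roll": 0}
    - {"gripper": 1, "delta_pos": [0, -6.7, 2.0], "roll": 0}

```text
time: 7.42
tool_pos: [0.5723, -0.1494, 0.371]
tool_rot: [2.001, 2.418, 0.002]
ft_force: [2.3, 0.7, -0.4]
opening: 0.0002
```

```bash
python3 - <<'E'
from h import *
goto(tip_local=[-.058,0,.108],yaw=psi+np.pi/2)
E
```

```text
tip [ 0.5729 -0.1495  0.193 ] local [-0.0083  0.      0.193 ] F [ 2.3  0.7 -0.4] t 7.425 -> shift cm [ 0.01 -5.    8.49] roll -0.0
```

Emit:
carry_out:
  motion:
    - {"gripper": 1, "delta_pos": [0, -0.8, 1.0], "roll": 0}
    - {"gripper": 1, "delta_pos": [0, -2.0, 2.4], "roll": 0}
    - {"gripper": 1, "delta_pos": [0, -3.1, 4.0], "roll": 0}
    - {"gripper": 1, "delta_pos": [0, -4.0, 5.6], "roll": 0}
    - {"gripper": 1, "delta_pos": [0, -4.7, 7.2], "roll": 0}

```text
time: 8.05
tool_pos: [0.5265, -0.1582, 0.2978]
tool_rot: [2.002, 2.419, 0.0]
ft_force: [0.7, 0.3, 0.6]
opening: 0.0005
```

```bash
python3 - <<'E'
from h import *
goto(tip_local=[-.0625,0,.078],yaw=psi+np.pi/2)
E
```

```text
tip [ 0.5267 -0.1584  0.1198] local [-0.0552 -0.      0.1198] F [0.7 0.3 0.6] t 8.05 -> shift cm [ 0.01 -0.73  4.18] roll -0.0
```

Emit:
carry_out:
  motion:
    - {"gripper": 1, "delta_pos": [0, -0.3, 1.2], "roll": 0}
    - {"gripper": 1, "delta_pos": [0, -0.5, 2.2], "roll": 0}
    - {"gripper": 1, "delta_pos": [0, -0.6, 3.0], "roll": 0}
    - {"gripper": 1, "delta_pos": [0, -0.6, 3.6], "roll": 0}
    - {"gripper": 1, "delta_pos": [0, -0.6, 3.9], "roll": 0}

```text
time: 8.68
tool_pos: [0.5212, -0.1591, 0.2584]
tool_rot: [-2.003, -2.42, -0.0]
ft_force: [-0.6, -0.1, 1.5]
opening: 0.0003
```

Emit:
carry_out:
  motion:
    - {"gripper": 1, "delta_pos": [0, 0, 0.2], "roll": 0}
    - {"gripper": 1, "delta_pos": [0, 0, 0.3], "roll": 0}

```text
time: 8.93
tool_pos: [0.5212, -0.1591, 0.2562]
tool_rot: [2.003, 2.42, 0.0]
ft_force: [-2.3, 1.4, 8.1]
opening: 0.0003
```

```bash
python3 - <<'E'
from h import *
goto(tip_local=[-.0625,0,.078])
E
```

```text
tip [ 0.5213 -0.1591  0.0782] local [-0.0607  0.0003  0.0782] F [-2.3  1.4  8.1] t 8.925 -> shift cm [-0.03 -0.18  0.02] roll 0
```

Contact at z=0.078 with force rising, so the lid is on its stop. A brief firmer press, then retreat upward.

Emit:
carry_out:
  motion:
    - {"gripper": 1, "delta_pos": [0, 0, 0.2], "roll": 0}
    - {"gripper": 1, "delta_pos": [0, 0, 0.3], "roll": 0}
    - {"gripper": 1, "delta_pos": [0, 0, 0.3], "roll": 0}

```text
time: 9.3
tool_pos: [0.521, -0.159, 0.2559]
tool_rot: [2.001, 2.419, 0.001]
ft_force: [-8.9, 3.2, 25.5]
opening: 0.0003
```

Emit:
carry_out:
  motion:
    - {"gripper": 1, "delta_pos": [0, 0, -2], "roll": 0}
    - {"gripper": 1, "delta_pos": [0, 0, -7], "roll": 0}
    - {"gripper": 1, "delta_pos": [0, 0, -13], "roll": 0}
    - {"gripper": 1, "delta_pos": [0, 0, -19], "roll": 0}
    - {"gripper": 1, "delta_pos": [0, 0, -19], "roll": 0}

```text
time: 9.93
tool_pos: [0.5216, -0.1592, 0.4482]
tool_rot: [1.996, 2.412, 0.005]
ft_force: [0.1, -0.4, -0.5]
opening: 0.0006
```

```bash
python3 - <<'E'
from h import *
goto(tip_local=[-.0625,0,.3])
c=cams.capture("scene"); cv2.imwrite("pics/s3.png",c["image"][...,::-1]); L=(cloud(c)-O)@Rw
q=L[120:270,260:380].reshape(-1,3);q=q[(abs(q[:,1])<.058)&(q[:,0]>-.09)&(q[:,0]<.075)&(q[:,2]>.06)&(q[:,2]<.15)]
a=np.polyfit(q[:,0],q[:,2],1);print("lid slope, z at edge",a,np.polyval(a,-.094),len(q))
q=L[225:260,300:365].reshape(-1,3);q=q[(abs(q[:,1])<.05)&(q[:,2]>.02)&(q[:,2]<.05)&(q[:,0]<-.06)];print("panel face x",len(q),np.percentile(q[:,0],[10,50,90]))
c=cams.capture("top");W=cloud(c);W0=cloud(dict(np.load("top0.npz")))
for n,(u,v) in dict(cup=(375,228),vial=(251,219),carton=(361,165)).items(): print(n,W0[v,u].round(3),W[v,u].round(3))
E
```

```text
tip [ 0.5234 -0.16    0.2702] local [-0.0588 -0.001   0.2702] F [ 0.1 -0.4 -0.5] t 9.925 -> shift cm [ 0.08 -0.34 -2.99] roll 0
lid slope, z at edge [0.003092   0.07962688] 0.07933622794543507 2162
panel face x 525 [-0.08294758 -0.08178083 -0.08052281]
cup [ 0.499 -0.305  0.062] [ 0.498 -0.305  0.069]
vial [ 0.527 -0.014  0.047] [ 0.472 -0.089  0.606]
carton [ 0.652 -0.278  0.048] [ 0.652 -0.279  0.046]
```

View pics/s3.png

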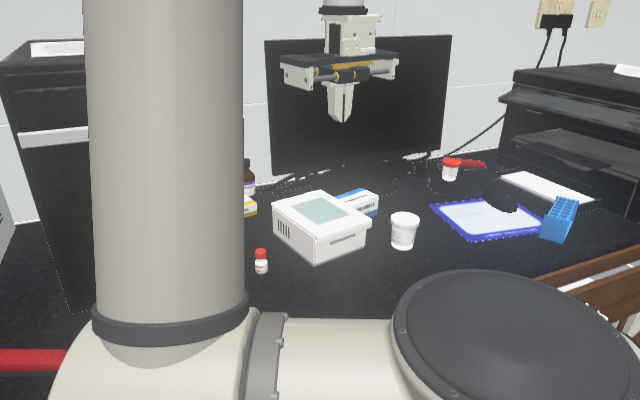

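The lid lies flat and shut over the tray front at about (320,222). The vial (261,262), cup (404,231) and carton (358,201) are where they were, and the arm is clear. Handing in.

```bash
python3 -c "
from plant import manip; print(manip.sign_off())"
```

```text
the job is handed in; nothing more can be done
None
```

The warmer is closed up and the job is handed in; the sign-off reported no verdict. With the fingers shut, I pushed the tray home onto its stop (about 25 N). Then I swept the raised lid down from behind and pressed it onto its stop (about 25 N).

**Last checks:**
- **Tray:** the panel face measured 82 mm in front of the warmer's origin, against 83 mm nominal.
- **Lid:** its slope was 0.003 rad and its outer face about 79 mm high, against 78 mm nominal.
- **Cup and carton:** both were within about 1 mm horizontally of where they stood at the start.
- **Vial:** the arm hid it in the last top view, so that depth reading was invalid. In the scene picture it stands upright at the same spot.
- **Dish:** it cannot be seen under the shut lid, so its final position is unconfirmed. The tray was pushed gently, at about 65 mm/s, before the stop.

The arm was clear of everything at hand-in, about 10 s into the 54 s limit.

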